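# Reset the tripped breaker under the bench power box's push-latch lid

## Task

One of the two breakers in the bench power box has tripped: reset it. Press the closed lid down at its thumb pad and let go, so that the push latch releases and the lid springs wide open; push the breaker button that is standing out fully in; then push the lid back over and press it down until the latch catches, so that it stays shut and flush when you let go. Do it all with gentle fingertip pushes, pinching and lifting nothing, and leave the things lying around the box where they are.

Things in the scene. Friction and masses are not known exactly. Their poses are not given: they have to be found in the camera images.
- power_box: bench power box screwed to the bench: grey metal case, black end cheeks, 130 mm deep (x) by 280 long (y) by 70 high, a foot 4 mm high and 29 mm long at each end. Origin: centre of its underside; z up, +x to its hinge side, -x to its front. It stands lengthwise to the robot, hinge side to the robot's left (+y), turned by up to 0.25 rad. Its top is one well, 108 mm (x) by 244 mm (y), closed by the lid, flush with the rim.
- well_floor (a point): middle of the well's flat floor under the lid, 42 mm above the bench (28 mm below the rim). It bears two flat white socket outlets (3 mm high), a port plate, two black rubber buffers for the lid (12 mm wide, 19 high, by the front rim, 68 mm either side) and the two breakers; these stand in a row along the box's y, 20 mm to the front (-x) of this point and 36 mm either side of it.
- lid_pad (a point): middle of the top of the lid's black rubber thumb pad (20 x 56 mm), where the lid is pressed; moves with the lid. It is 86 mm from the hinge axis, 17 mm from the lid's free (front) edge, midway along it. z axis: outward normal of the lid. The lid is an aluminium plate, 103 mm from hinge to free edge, 238 mm long, 4 mm thick, 0.18 kg.
- lid_edge (a point): middle of the lid's free edge, 103 mm from the hinge axis; moves with the lid. Fully open, it is about 172 mm above the bench. Under each front corner of the lid, 104 mm either side of its middle, hangs a black latch blade (26 mm wide, 6 thick, 33 long); with the lid up the blades point to the front.
- lid_hinge (a point): fixed point on the lid's hinge axis, midway along it: 52 mm towards +x from the box's centre, 68 mm above the bench. The axis runs along the box's y.
- lid (a joint): lid angle, rad: 0 = shut and latched; 1.5 = open, nearly upright. Push-push latch: pressed down to its buffers (3 to 4 N, met at -0.05; 10 N at about -0.07, 6 mm at the pad, is sure; it trips by -0.05) and let go, the shut lid springs open in 2 s and stays up. To shut: push its outer face over and down (2 to 4 N near its free edge), press down the same, let go: it rises to 0, latched. A short press changes nothing.
- breaker_a_top (a point): middle of the top of one breaker's round white button (14 mm diameter), moves with it vertically. It stands in a black collar of 19 mm diameter whose top is 47 mm above the bench. Tripped, the button's top is 56 mm above the bench; set, 49 mm. Which of the two places this breaker is in varies.
- breaker_a (a joint): how far that button is pushed in (m): 0 = tripped, standing out; 0.007 = fully in, against its stop. It stays where it is pushed to; pushing takes about 3 N.
- breaker_b_top (a point): middle of the top of the other, identical breaker's button.
- breaker_b (a joint): how far the other button is pushed in (m): same meaning; this one starts set (0.007).
- solder_reel: loose reel of solder standing on its flange, 62 mm diameter, 48 mm high, white flanges; origin at the centre of its underside. Leave alone.
- flux_bottle: loose white bottle with a black cap, 38 mm diameter, 100 mm high; origin at the centre of its underside. Leave alone.
- tip_cleaner: loose black pot filled with brass wool, 66 mm diameter, 47 mm high; origin at the centre of its underside. Leave alone.

How it is judged:
By the outcome, as a careful person would: the job done as asked, in the order asked, and still so for the second after the job is handed in, with the robot touching nothing.
It also fails if it takes over 58 s, if anything falls off the work surface, if the arm or the gripper's body presses on something with over 40 N, if the wrist force passes 120 N, or if a joint passes its speed limit or range.

## Robot

A 7-joint arm with a two-finger parallel gripper is mounted at the origin on the work surface. World frame = base frame: x ahead of the robot, y to its left, z up, the work surface at z = 0. Lengths are in m, angles in rad, forces in N, time in s.
With the tool pointing down it reaches from about 0.425 to 0.925 m from the base axis. Payload 6.8 kg.
Tool frame: the origin (TCP) lies at the centre of the arm's flange, where the gripper is bolted on; the fingertips stand 182 mm ahead of it and the grasp point (between the pads) lies 163 mm ahead of it; z points along the fingers, y is the line along which they close (so a half turn about z gives the same grasp; the last joint's range is limited). The gripper opens to 88 mm and grips with 3 to 60 N. Pads are 20 mm wide; open, the fingers measure 115 mm over their backs; the gripper's body (75 mm by 178 mm) begins 61 mm behind the grasp point.
Start: joints at [-1.406, 0.477, 0.022, 1.555, -0.011, 1.109, -0.083], TCP at [0.182, 0.65, 0.405] pointing down, gripper open.
Joint ranges: [-2.96, 2.96], [-0.34, 2.1], [-1.41, 1.46], [0.24, 2.44], [-1.37, 4.51], [0.17, 1.92], [-2.96, 2.96]. Speed limits (rad/s): [2.39, 2.39, 3.14, 3.14, 3.14, 3.14, 3.14].

## Interface

Orientations are given as [roll, pitch, yaw] about the fixed x, y, z axes, in that order (R = Rz(yaw) Ry(pitch) Rx(roll)).
In Python, from cell import status, cams, robot, nets gives the robot as it stands.
- The arm moves only by the tool carry_out, never from a script. Its argument "increments" is a list of rows, each an object of numbers: "tx", "ty", "tz": the shift along the tool's x, y, z in mm; "wx", "wy", "wz": the turn, a rotation vector about the tool's x, y, z in rad. A call has 1 to 20 rows; each row is the pose to reach, as a shift and turn from the pose commanded when the call began, along the tool's axes at that moment; what a row does not reach only later rows make up. A row lasts 1/8 s, in which the tool goes at most 62.5 mm and 10.7 degrees, less where a joint would pass 70% of its speed; a pose out of reach is approached as far as the arm can. A call with a gripper value outside its range is refused whole. "hand" is the closure, from -1 (fully open) to 1 (shut), set as the call begins (left out, the last holds). The fingers move at their own pace and stop on an object; "squeeze" is the grip in N (left out, the last holds). Time passes only in rows, so rows that repeat a pose let the fingers close. It gives the time, the measured TCP pose, the force, the opening and the grip force at its end, in the units of the state.
- status.read_state(): the state, without advancing time (a new reading comes with each control period).
- cams.camera(name): name is "scene" or "top" or "wrist"; returns a dict with "image" (480x640x3 uint8, red, green, blue), "mtx" (3x3 intrinsics, pixels), "k1" (the pictures are not rectified: a ray, as slopes to the right and down, at radius r is drawn at 1 + k1 r^2 times it, then the intrinsics apply), "xyz" and "rotation" of the camera in the world. Camera axes: x right, y down, z forward; pixel columns grow to the right and rows downward; lengths in m; the calibration is good to about 2 mm. A picture is of the moment at which its call begins. There is no depth.
- robot.close_job(): hands the job in; it is judged then, once.
Trained networks look in a picture, given as the dict that the camera call returned (one of the last four; its "shot" number tells which), for a name from the list of things; names that differ only in an ending like _2 or _b are one class to them, and where a whole thing is asked for, a point or a joint stands for the part that bears it (a point fixed in the world has none). Each returns a list of dicts, best first, with "conf" (0 to 1); they miss things now and then, are a little off and sometimes report something else, mostly with a low value. They report only what shows in the picture. A call takes as long as a camera call.
- nets.recognise(picture, label): "box" ([left, top, right, bottom] in pixels, round what is visible of it).
- nets.mark_of(picture, label): "position" ([column, row] in pixels: a listed point, or the origin of a listed thing).
The state is a dict: "t": time; "joint_positions": joint angles; "qd": joint speeds; "joint_efforts": joint torques, N m; "tcp_pos": TCP position; "tool_rot": TCP orientation; "ft_force": force on the tool from outside, world axes, zero at the start; "torque": the same for the moment, N m; "gripper_width": opening from 0.0 (shut) to 1.0 (fully open); "grip_force": force on a finger pad.
Only numpy, scipy, OpenCV 4.12 (cv2) and the standard library are available. Lean on these libraries where they do the work, as an engineer would, in place of code of your own. Each camera call takes 0.05 s, during which the arm holds its last target. There are 200 camera calls.

## Working session

There is one attempt and no reset: what is moved stays moved. The work goes in short steps, Python scripts to look and compute and a tool call to move; the robot and the scene stay as the last step left them, time stands still between calls to the robot, and variables do not carry over. Pictures are saved under pics/ and viewed, at most 10 in all, crops included, and the job is handed in when it is done.

Besides the shell and the picture viewer there is one more tool, called after ">>>" by a JSON object that holds its "op" and its "data". carry_out: Moves the arm, as the interface text tells. Its arguments: {"type":"object","properties":{"increments":{"type":"array"},"hand":{"type":"number"},"squeeze":{"type":"number"}},"required":["increments"]}

```bash
mkdir -p pics
cat > h.py <<'E'
import numpy as np, cv2
from scipy.spatial.transform import Rotation as R
from cell import status, cams, robot, nets
def cam(n,save=None):
    c=cams.camera(n)
    if save: cv2.imwrite('pics/'+save,c['image'][:,:,::-1])
    return c
def onz(c,p,z):
    K=np.array(c['mtx']); d=np.array([(p[0]-K[0,2])/K[0,0],(p[1]-K[1,2])/K[1,1]]); u=d.copy()
    for _ in range(20): u=d/(1+c['k1']*(u@u))
    r=np.array(c['rotation'])
    if r.shape!=(3,3): r=R.from_euler('xyz',r).as_matrix()
    v=r@np.array([u[0],u[1],1]); o=np.array(c['xyz'])
    return o+v*(z-o[2])/v[2]
E
python3 - <<'E'
from h import *
s=status.read_state(); print(s['t'],s['tcp_pos'],s['tool_rot'],s['ft_force'])
for n in ('top','scene'):
    c=cam(n,n+'0.png'); print(n,c['xyz'],c['rotation'])
    for l,z in (('lid_pad',.07),('lid_edge',.07),('lid_hinge',.068),('power_box',0),('solder_reel',0),('flux_bottle',0),('tip_cleaner',0)):
        for m in nets.mark_of(c,l)[:1]: print(l,np.round(m['position']),round(m['conf'],2),onz(c,m['position'],z).round(4))
E
```

```text
0.0 [0.1817696  0.64979027 0.40368586] [-3.13980223e+00  1.41450946e-04  2.86885027e+00] [-0.80135935  0.78261927  0.3095234 ]
top [0.482149   0.01605823 0.84034962] [-3.02395721 -0.00394655 -1.59637045]
lid_pad [331. 237.] 0.65 [ 0.5821 -0.0091  0.07  ]
lid_edge [329. 222.] 0.91 [ 0.6018 -0.007   0.07  ]
lid_hinge [333. 300.] 0.63 [ 0.4981 -0.0096  0.068 ]
power_box [328. 264.] 0.61 [ 0.5512 -0.0062  0.    ]
solder_reel [305. 179.] 0.74 [0.678 0.024 0.   ]
flux_bottle [367. 172.] 0.81 [ 0.6856 -0.0673  0.    ]
tip_cleaner [328. 361.] 0.7 [ 0.4129 -0.0024  0.    ]
scene [1.06427706 0.11383734 0.61725119] [-2.42280211  0.0035426   1.71716906]
lid_pad [290. 232.] 0.89 [ 0.5863 -0.0035  0.07  ]
lid_edge [288. 242.] 0.68 [ 0.6045 -0.0026  0.07  ]
lid_hinge [289. 234.] 0.71 [ 0.5869 -0.0047  0.068 ]
power_box [294. 248.] 0.76 [ 0.5562 -0.0046  0.    ]
solder_reel [300. 316.] 0.74 [0.682  0.0271 0.    ]
flux_bottle [236. 307.] 0.58 [ 0.6818 -0.0695  0.    ]
tip_cleaner [308. 188.] 0.76 [ 0.4138 -0.0047  0.    ]
```

```bash
cd pics; python3 -c "
import cv2,numpy as np
a=cv2.imread('top0.png');b=cv2.imread('scene0.png')
cv2.imwrite('both0.png',cv2.resize(np.vstack([a,b]),(400,600)))"
```

```text
(no output)
```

View pics/top0.png

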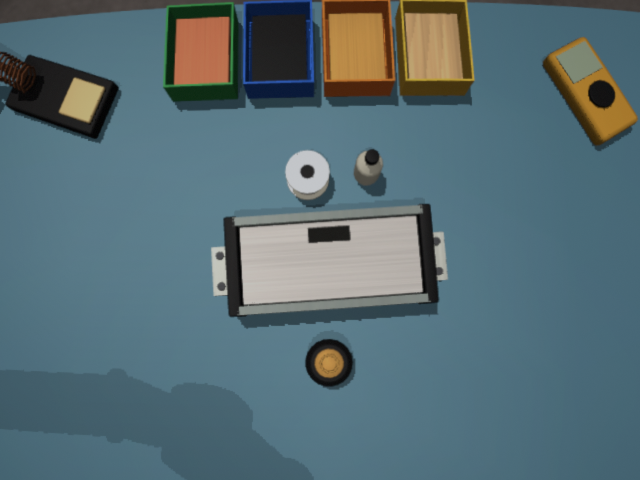

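The top view shows the box long in world y, with the thumb pad at (329,234) on the far side (+x). The hinge is therefore towards the robot, which doesn't match the task text (hinge to +y). I'll check the scene view before trusting either one.

View pics/scene0.png

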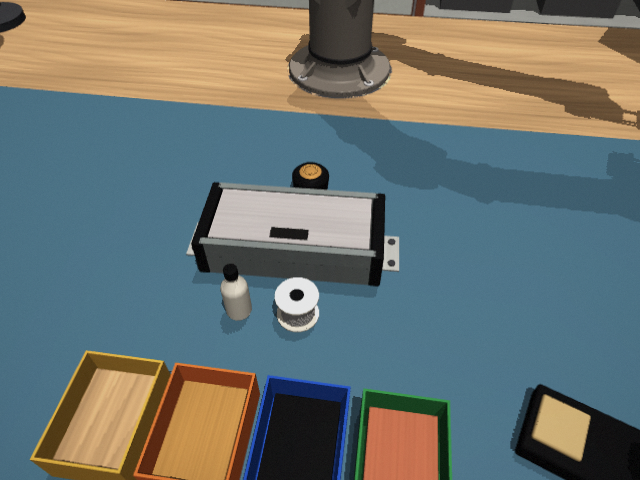

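Run:
```python
from h import *
c=cam('wrist','w0.png'); s=status.read_state()
print(c['xyz'],c['rotation'],R.from_euler('xyz',s['tool_rot']).as_matrix().round(3).tolist())
Rt=R.from_euler('xyz',s['tool_rot']); print(Rt.inv().apply(np.array(c['xyz'])-s['tcp_pos']))
for n in ('top','scene'):
    c=cams.camera(n); 
    for p in ((231,217),(428,206),(438,301),(236,315)) if n=='top' else (): print(onz(c,p,.07).round(4))
```

```text
[0.11095576 0.6683695  0.38487952] [ 2.87385397e+00 -8.94657655e-04  1.29845347e+00] [[-0.963, 0.269, -0.0], [0.269, 0.963, 0.0], [0.0, 0.0, -1.0]]
[ 0.07318921 -0.00146067  0.01980345]
[0.612  0.1238 0.07  ]
[ 0.6206 -0.1411  0.07  ]
[ 0.4928 -0.1485  0.07  ]
[0.4816 0.1185 0.07  ]
```

The scene view shows the robot base at (340,70), behind the box, with the pad at (289,233) on the side away from the robot. Both cameras agree, so the box lies across the robot with its hinge towards it, whatever the text says. I'll work from the images: centre ≈ (0.552, -0.009), box yaw ≈ π + 0.035, pad ≈ (0.585, -0.008). Next I'll close the fingers and move above the pad, with the wrist camera on the far side.

>>> {"op": "carry_out", "data": {"increments": [{"tx": -564,"ty": -526,"tz": 50,"wz": 2.834},{"tx": -564,"ty": -526,"tz": 50,"wz": 2.834},{"tx": -564,"ty": -526,"tz": 50,"wz": 2.834},{"tx": -564,"ty": -526,"tz": 50,"wz": 2.834},{"tx": -564,"ty": -526,"tz": 50,"wz": 2.834},{"tx": -564,"ty": -526,"tz": 50,"wz": 2.834},{"tx": -564,"ty": -526,"tz": 50,"wz": 2.834},{"tx": -564,"ty": -526,"tz": 50,"wz": 2.834},{"tx": -564,"ty": -526,"tz": 50,"wz": 2.834},{"tx": -564,"ty": -526,"tz": 50,"wz": 2.834},{"tx": -564,"ty": -526,"tz": 50,"wz": 2.834},{"tx": -564,"ty": -526,"tz": 50,"wz": 2.834},{"tx": -564,"ty": -526,"tz": 50,"wz": 2.834},{"tx": -564,"ty": -526,"tz": 50,"wz": 2.834},{"tx": -564,"ty": -526,"tz": 50,"wz": 2.834},{"tx": -564,"ty": -526,"tz": 50,"wz": 2.834},{"tx": -564,"ty": -526,"tz": 50,"wz": 2.834},{"tx": -564,"ty": -526,"tz": 50,"wz": 2.834},{"tx": -564,"ty": -526,"tz": 50,"wz": 2.834},{"tx": -564,"ty": -526,"tz": 50,"wz": 2.834}], "hand": 1}}

```text
validation failed for argument at $.in...
```

Run:
```python
from h import *
s=status.read_state(); print(s['t'],s['tcp_pos'],s['tool_rot'],s['ft_force'],s['gripper_width'],s['joint_positions'])
print(R.from_euler('xyz',s['tool_rot']).as_matrix().round(3))
c=cam('wrist','w1.png'); print(c['xyz'],c['rotation'])
for l in ('lid_pad','lid_edge'):
    for m in nets.mark_of(c,l)[:2]: print(l,np.round(m['position']),round(m['conf'],2),onz(c,m['position'],.07).round(4))
```

```text
0.95 [0.18186913 0.65005451 0.40468241] [ 3.14154153e+00 -6.40535710e-06  2.86876186e+00] [-0.27800585  0.28045025  0.49863518] 0.9992623890194853 [-1.40609674  0.47698263  0.02240641  1.55538412 -0.01149003  1.10930311
 -0.08310901]
[[-0.963  0.269  0.   ]
 [ 0.269  0.963  0.   ]
 [ 0.     0.    -1.   ]]
[0.11095542 0.66836958 0.38486876] [ 2.87385249e+00 -8.78002195e-04  1.29845394e+00]
```

View pics/w1.png

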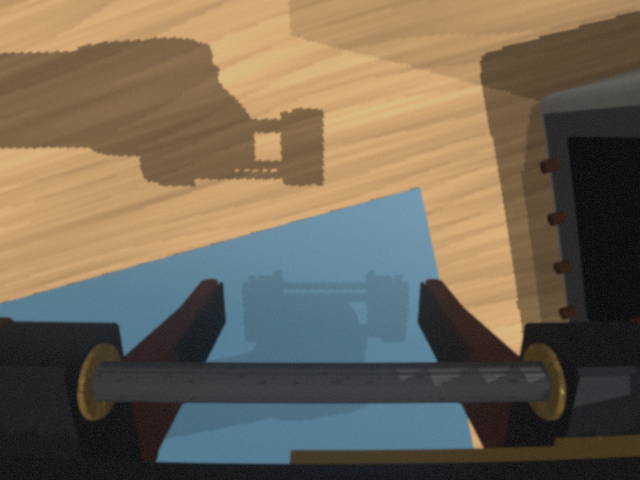

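The move was refused and the arm hasn't moved; this picture only shows the bench under the open fingers. I'll try a single small row with all six keys to see whether the row format was the problem.

>>> {"op": "carry_out", "data": {"increments": [{"tx": -50,"ty": -30,"tz": 0,"wx": 0,"wy": 0,"wz": 0.15}], "hand": 1}}

```text
t: 1.23
tcp_pos: [0.218, 0.6099, 0.4042]
tool_rot: [3.141, -0.003, 2.724]
ft_force: [1.9, 0.4, 0.5]
gripper_width: 0.92
grip_force: 0.0
```

>>> {"op": "carry_out", "data": {"increments": [{"tx": -584,"ty": -413,"tz": 50,"wx": 0,"wy": 0,"wz": 2.684},{"tx": -584,"ty": -413,"tz": 50,"wx": 0,"wy": 0,"wz": 2.684},{"tx": -584,"ty": -413,"tz": 50,"wx": 0,"wy": 0,"wz": 2.684},{"tx": -584,"ty": -413,"tz": 50,"wx": 0,"wy": 0,"wz": 2.684},{"tx": -584,"ty": -413,"tz": 50,"wx": 0,"wy": 0,"wz": 2.684},{"tx": -584,"ty": -413,"tz": 50,"wx": 0,"wy": 0,"wz": 2.684},{"tx": -584,"ty": -413,"tz": 50,"wx": 0,"wy": 0,"wz": 2.684},{"tx": -584,"ty": -413,"tz": 50,"wx": 0,"wy": 0,"wz": 2.684},{"tx": -584,"ty": -413,"tz": 50,"wx": 0,"wy": 0,"wz": 2.684},{"tx": -584,"ty": -413,"tz": 50,"wx": 0,"wy": 0,"wz": 2.684},{"tx": -584,"ty": -413,"tz": 50,"wx": 0,"wy": 0,"wz": 2.684},{"tx": -584,"ty": -413,"tz": 50,"wx": 0,"wy": 0,"wz": 2.684},{"tx": -584,"ty": -413,"tz": 50,"wx": 0,"wy": 0,"wz": 2.684},{"tx": -584,"ty": -413,"tz": 50,"wx": 0,"wy": 0,"wz": 2.684},{"tx": -584,"ty": -413,"tz": 50,"wx": 0,"wy": 0,"wz": 2.684},{"tx": -584,"ty": -413,"tz": 50,"wx": 0,"wy": 0,"wz": 2.684}], "hand": 1}}

```text
t: 3.22
tcp_pos: [0.5851, -0.0083, 0.3546]
tool_rot: [3.141, 0.0, 0.036]
ft_force: [0.2, -0.3, -1.0]
gripper_width: 0.001
grip_force: 0.0
```

Run:
```python
from h import *
s=status.read_state(); print(s['t'],s['tcp_pos'],s['tool_rot'],s['joint_positions'].round(2))
c=cam('wrist','w2.png'); print(c['xyz'],c['rotation'])
for l in ('lid_pad','lid_edge'):
    for m in nets.mark_of(c,l)[:2]: print(l,np.round(m['position']),round(m['conf'],2),onz(c,m['position'],.07).round(4))
```

```text
3.225 [ 0.58510409 -0.00830727  0.35459948] [3.14143630e+00 5.79439828e-05 3.58614820e-02] [-0.71  0.5   0.84  1.87 -0.44  0.97 -1.21]
[ 0.65658164 -0.00695783  0.334797  ] [ 2.87190697e+00  9.80288925e-04 -1.53449887e+00]
lid_pad [318. 241.] 0.84 [ 0.5848 -0.0069  0.07  ]
lid_edge [315. 213.] 0.59 [ 0.6045 -0.0042  0.07  ]
```

View pics/w2.png

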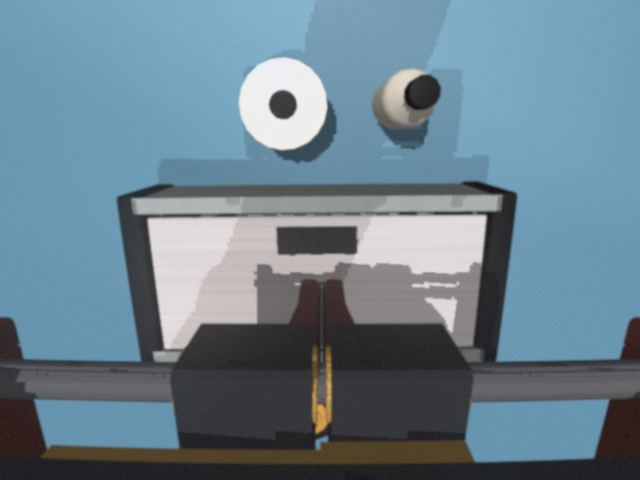

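The pad at (318,241), between image edges 277 and 357, lies straight below the tips, and the lid is square to the gripper. I'll descend to just above it.

>>> {"op": "carry_out", "data": {"increments": [{"tx": 0,"ty": 0,"tz": 50,"wx": 0,"wy": 0,"wz": 0},{"tx": 0,"ty": 0,"tz": 85,"wx": 0,"wy": 0,"wz": 0},{"tx": 0,"ty": 0,"tz": 97,"wx": 0,"wy": 0,"wz": 0},{"tx": 0,"ty": 0,"tz": 101,"wx": 0,"wy": 0,"wz": 0},{"tx": 0,"ty": 0,"tz": 103,"wx": 0,"wy": 0,"wz": 0}]}}

```text
t: 4.0
tcp_pos: [0.5855, -0.0088, 0.2527]
tool_rot: [-3.141, -0.002, 0.035]
ft_force: [-1.6, -0.0, 2.5]
gripper_width: 0.006
grip_force: 1.3
```

>>> {"op": "carry_out", "data": {"increments": [{"tx": 0,"ty": 0,"tz": 1.5,"wx": 0,"wy": 0,"wz": 0},{"tx": 0,"ty": 0,"tz": 3,"wx": 0,"wy": 0,"wz": 0},{"tx": 0,"ty": 0,"tz": 4,"wx": 0,"wy": 0,"wz": 0},{"tx": 0,"ty": 0,"tz": 4,"wx": 0,"wy": 0,"wz": 0}]}}

```text
t: 4.5
tcp_pos: [0.5855, -0.0088, 0.2484]
tool_rot: [3.142, -0.002, 0.035]
ft_force: [-0.9, -0.1, 6.8]
gripper_width: 0.006
grip_force: 3.2
```

>>> {"op": "carry_out", "data": {"increments": [{"tx": 0,"ty": 0,"tz": 1.5,"wx": 0,"wy": 0,"wz": 0},{"tx": 0,"ty": 0,"tz": 2.5,"wx": 0,"wy": 0,"wz": 0},{"tx": 0,"ty": 0,"tz": 2.5,"wx": 0,"wy": 0,"wz": 0},{"tx": 0,"ty": 0,"tz": 2.5,"wx": 0,"wy": 0,"wz": 0}]}}

```text
t: 5.0
tcp_pos: [0.5855, -0.0089, 0.2466]
tool_rot: [-3.141, -0.002, 0.034]
ft_force: [-3.5, 0.2, 13.9]
gripper_width: 0.002
grip_force: 7.0
```

Force is 13.9 N, so the latch should have tripped. I'll retract up and forward and let the lid spring open.

>>> {"op": "carry_out", "data": {"increments": [{"tx": 5,"ty": 0,"tz": -45,"wx": 0,"wy": 0,"wz": 0},{"tx": 20,"ty": 0,"tz": -100,"wx": 0,"wy": 0,"wz": 0},{"tx": 30,"ty": 0,"tz": -150,"wx": 0,"wy": 0,"wz": 0},{"tx": 30,"ty": 0,"tz": -180,"wx": 0,"wy": 0,"wz": 0},{"tx": 30,"ty": 0,"tz": -180,"wx": 0,"wy": 0,"wz": 0},{"tx": 30,"ty": 0,"tz": -180,"wx": 0,"wy": 0,"wz": 0},{"tx": 30,"ty": 0,"tz": -180,"wx": 0,"wy": 0,"wz": 0},{"tx": 30,"ty": 0,"tz": -180,"wx": 0,"wy": 0,"wz": 0},{"tx": 30,"ty": 0,"tz": -180,"wx": 0,"wy": 0,"wz": 0},{"tx": 30,"ty": 0,"tz": -180,"wx": 0,"wy": 0,"wz": 0},{"tx": 30,"ty": 0,"tz": -180,"wx": 0,"wy": 0,"wz": 0},{"tx": 30,"ty": 0,"tz": -180,"wx": 0,"wy": 0,"wz": 0},{"tx": 30,"ty": 0,"tz": -180,"wx": 0,"wy": 0,"wz": 0},{"tx": 30,"ty": 0,"tz": -180,"wx": 0,"wy": 0,"wz": 0},{"tx": 30,"ty": 0,"tz": -180,"wx": 0,"wy": 0,"wz": 0},{"tx": 30,"ty": 0,"tz": -180,"wx": 0,"wy": 0,"wz": 0},{"tx": 30,"ty": 0,"tz": -180,"wx": 0,"wy": 0,"wz": 0},{"tx": 30,"ty": 0,"tz": -180,"wx": 0,"wy": 0,"wz": 0}]}}

```text
t: 7.25
tcp_pos: [0.615, -0.0075, 0.4251]
tool_rot: [-3.142, 0.0, 0.035]
ft_force: [-0.8, -0.2, -0.4]
gripper_width: 0.007
grip_force: 0.0
```

Run:
```python
from h import *
s=status.read_state(); print(s['t'],s['tcp_pos'],s['tool_rot'])
C={}
for n in ('wrist','scene'):
    c=C[n]=cam(n)
    for l,z in (('breaker_a_top',.056),('breaker_b_top',.049),('well_floor',.042),('lid_edge',.172)):
        for m in nets.mark_of(c,l)[:3]: print(n,l,np.round(m['position']),round(m['conf'],2),onz(c,m['position'],z).round(4))
a=np.hstack([cv2.resize(C['wrist']['image'],(400,300)),cv2.resize(C['scene']['image'],(400,300))])
b=cv2.resize(C['wrist']['image'][100:250,100:540],(800,273))
cv2.imwrite('pics/open.png',np.vstack([a,b])[:,:,::-1])
```

```text
7.25 [ 0.61500291 -0.00752637  0.42512116] [-3.14156751e+00  6.36158155e-05  3.47688004e-02]
wrist breaker_a_top [352. 262.] 0.58 [ 0.5721 -0.0393  0.056 ]
wrist breaker_b_top [280. 261.] 0.62 [0.5679 0.0294 0.049 ]
wrist well_floor [318. 274.] 0.88 [ 0.5542 -0.0077  0.042 ]
wrist well_floor [281. 261.] 0.31 [0.566  0.0295 0.042 ]
scene breaker_a_top [266. 230.] 0.64 [ 0.5745 -0.0422  0.056 ]
scene breaker_b_top [314. 238.] 0.43 [0.5734 0.0316 0.049 ]
scene well_floor [294. 226.] 0.66 [ 0.5484 -0.005   0.042 ]
scene lid_edge [290. 140.] 0.98 [ 0.499  -0.0138  0.172 ]
```

View pics/open.png

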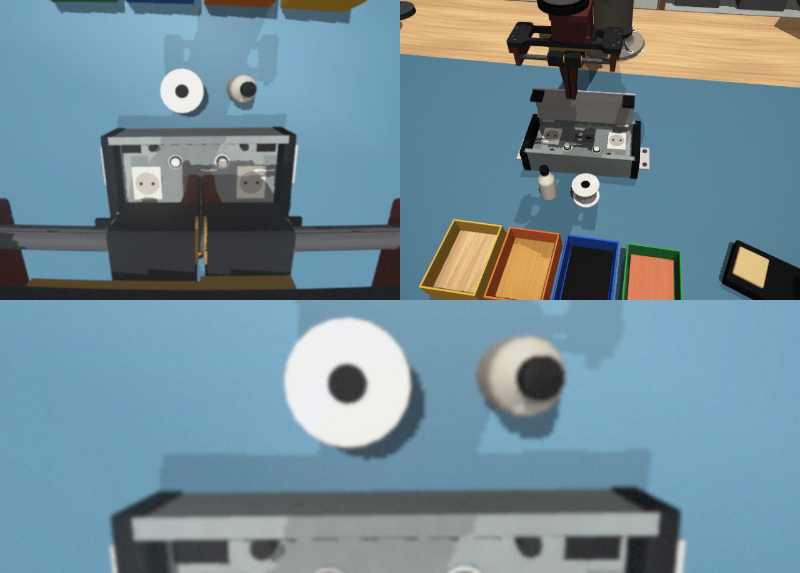

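The lid is open, and both buttons are visible in the wrist view at about (280,261) and (352,262). The networks treat a and b as one class, so I'll zoom in to see which one stands out.

Run:
```python
from h import *
w=cams.camera('wrist')['image'][235:290,250:385]; s=cams.camera('scene')['image'][205:265,240:345]
cv2.imwrite('pics/zoom.png',np.vstack([cv2.resize(w,(700,285),interpolation=2),cv2.resize(s,(700,310),interpolation=2)])[:,:,::-1])
```

```text
(no output)
```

View pics/zoom.png

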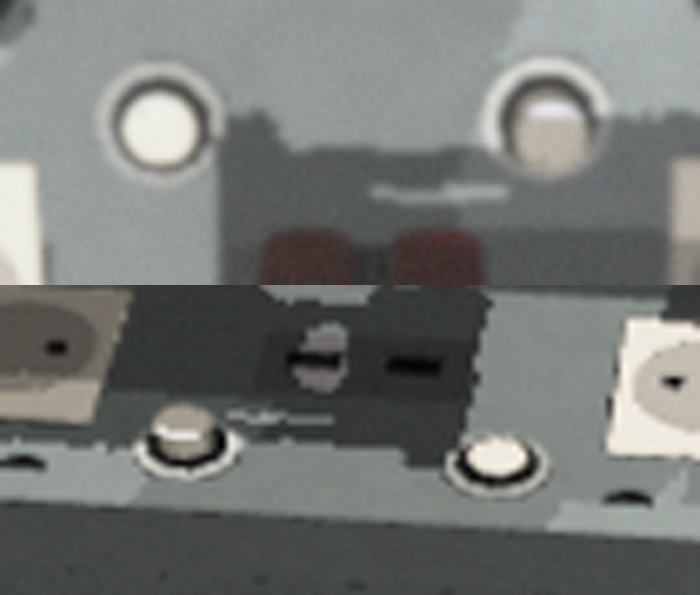

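The button on the right in the wrist view (y ≈ -0.04) stands out: it shifts outward against its collar in both views. The other is flush. I'll press it with the tool leaning 0.3 rad to the front, to keep the gripper body clear of the lid's latch blades.

>>> {"op": "carry_out", "data": {"increments": [{"tx": 3,"ty": 34,"tz": 0,"wx": 0,"wy": -0.15,"wz": 0},{"tx": 3,"ty": 34,"tz": 20,"wx": 0,"wy": -0.3,"wz": 0},{"tx": 3,"ty": 34,"tz": 70,"wx": 0,"wy": -0.3,"wz": 0},{"tx": 3,"ty": 34,"tz": 120,"wx": 0,"wy": -0.3,"wz": 0},{"tx": 3,"ty": 34,"tz": 155,"wx": 0,"wy": -0.3,"wz": 0},{"tx": 3,"ty": 34,"tz": 155,"wx": 0,"wy": -0.3,"wz": 0},{"tx": 3,"ty": 34,"tz": 155,"wx": 0,"wy": -0.3,"wz": 0}]}}

```text
t: 8.72
tcp_pos: [0.6198, -0.0417, 0.2716]
tool_rot: [3.141, 0.298, 0.035]
ft_force: [-0.0, -0.2, -0.0]
gripper_width: 0.004
grip_force: 0.0
```

Run:
```python
from h import *
s=status.read_state(); Rt=R.from_euler('xyz',s['tool_rot']); print(s['t'],s['tcp_pos'],s['ft_force'])
print('corner',s['tcp_pos']+Rt.apply([.010,0,.182]),'down in tool',Rt.inv().apply([0,0,-1]).round(3))
c=cam('wrist'); 
for m in nets.mark_of(c,'breaker_a_top')[:3]: print(np.round(m['position']),round(m['conf'],2),onz(c,m['position'],.056).round(4),onz(c,m['position'],.049).round(4))
s=cam('scene')['image']
cv2.imwrite('pics/pre.png',np.hstack([cv2.resize(c['image'],(400,300)),cv2.resize(s[120:280,190:403],(400,300),interpolation=2)])[:,:,::-1])
```

```text
8.725 [ 0.61979272 -0.04174523  0.27160025] [-0.04202144 -0.18453586 -0.0225188 ]
corner [ 0.57589656 -0.04334308  0.09469753] down in tool [ 0.294 -0.     0.956]
[316. 241.] 0.67 [ 0.5713 -0.0418  0.056 ] [ 0.5669 -0.0419  0.049 ]
```

View pics/pre.png

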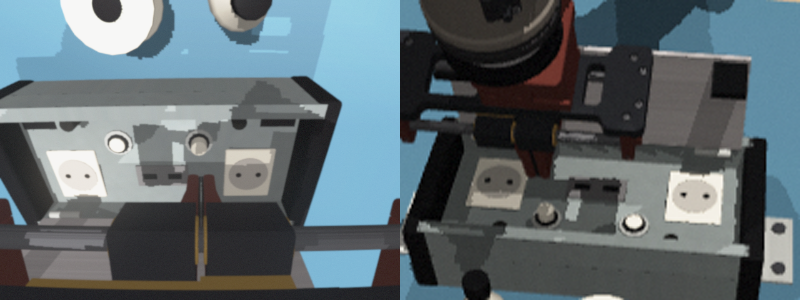

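Tips are clear of the lid and blades and in line with the standing button, which shows at (199,145) in the left half. Now I'll press it in.

>>> {"op": "carry_out", "data": {"increments": [{"tx": 2.5,"ty": -1,"tz": 18,"wx": 0,"wy": 0,"wz": 0},{"tx": 7.7,"ty": -1,"tz": 35,"wx": 0,"wy": 0,"wz": 0},{"tx": 8.5,"ty": -1,"tz": 38,"wx": 0,"wy": 0,"wz": 0},{"tx": 9.4,"ty": -1,"tz": 41,"wx": 0,"wy": 0,"wz": 0},{"tx": 10,"ty": -1,"tz": 43,"wx": 0,"wy": 0,"wz": 0},{"tx": 10.9,"ty": -1,"tz": 45.8,"wx": 0,"wy": 0,"wz": 0},{"tx": 10.9,"ty": -1,"tz": 45.8,"wx": 0,"wy": 0,"wz": 0}]}}

```text
t: 9.75
tcp_pos: [0.616, -0.0408, 0.2251]
tool_rot: [-3.14, 0.301, 0.035]
ft_force: [-4.1, 1.9, 17.0]
gripper_width: 0.005
grip_force: 8.4
```

The corner is at z ≈ 0.048 with 17 N, so the button is against its stop. I'll retreat up and check.

>>> {"op": "carry_out", "data": {"increments": [{"tx": -9,"ty": 0,"tz": -30,"wx": 0,"wy": 0,"wz": 0},{"tx": -26,"ty": 0,"tz": -85,"wx": 0,"wy": 0,"wz": 0},{"tx": -43,"ty": 0,"tz": -140,"wx": 0,"wy": 0,"wz": 0},{"tx": -51,"ty": 0,"tz": -167,"wx": 0,"wy": 0.15,"wz": 0},{"tx": -51,"ty": 0,"tz": -167,"wx": 0,"wy": 0.3,"wz": 0},{"tx": -51,"ty": 0,"tz": -167,"wx": 0,"wy": 0.3,"wz": 0}]}}

```text
t: 10.5
tcp_pos: [0.6159, -0.041, 0.3987]
tool_rot: [-3.14, -0.001, 0.034]
ft_force: [-0.8, 0.1, -0.2]
gripper_width: 0.003
grip_force: 0.0
```

Run:
```python
from h import *
s=status.read_state(); print(s['t'],s['tcp_pos'],s['tool_rot'],s['ft_force'])
w=cams.camera('wrist')['image'][235:310,230:400]; c=cams.camera('scene'); s=c['image'][120:265,190:395]
m=nets.mark_of(c,'lid_edge')[0]; print(m,onz(c,m['position'],.172))
cv2.imwrite('pics/post.png',np.hstack([cv2.resize(w,(400,300),interpolation=2),cv2.resize(s,(400,300),interpolation=2)])[:,:,::-1])
```

```text
10.5 [ 0.61593352 -0.04096015  0.39867406] [-3.14043145e+00 -7.92535770e-04  3.40387552e-02] [-0.75179091  0.08405948 -0.1597471 ]
{'position': [291.3, 141.9], 'conf': 0.84} [ 0.50394037 -0.01129665  0.172     ]
```

View pics/post.png

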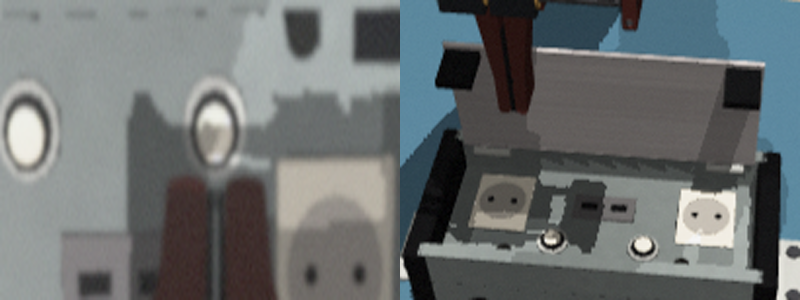

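Both buttons now sit flush in their collars, at (27,133) and (213,128) in the left half, and the lid is still up. I'll move over to the robot side of the lid.

>>> {"op": "carry_out", "data": {"increments": [{"tx": 0,"ty": -10,"tz": -20,"wx": 0,"wy": 0,"wz": 0},{"tx": -50,"ty": -39,"tz": -20,"wx": 0,"wy": 0,"wz": 0},{"tx": -100,"ty": -39,"tz": -20,"wx": 0,"wy": 0,"wz": 0},{"tx": -150,"ty": -39,"tz": -20,"wx": 0,"wy": 0,"wz": 0},{"tx": -165,"ty": -39,"tz": -20,"wx": 0,"wy": 0,"wz": 0},{"tx": -165,"ty": -39,"tz": -20,"wx": 0,"wy": 0,"wz": 0},{"tx": -165,"ty": -39,"tz": 10,"wx": 0,"wy": 0,"wz": 0},{"tx": -165,"ty": -39,"tz": 50,"wx": 0,"wy": 0,"wz": 0},{"tx": -165,"ty": -39,"tz": 60,"wx": 0,"wy": 0,"wz": 0},{"tx": -165,"ty": -39,"tz": 60,"wx": 0,"wy": 0,"wz": 0}]}}

```text
t: 11.9
tcp_pos: [0.4513, -0.0075, 0.3381]
tool_rot: [3.14, 0.001, 0.034]
ft_force: [0.1, 0.6, 0.5]
gripper_width: 0.003
grip_force: 0.0
```

Run:
```python
from h import *
s=status.read_state(); print(s['t'],s['tcp_pos'],s['tool_rot'],s['ft_force'])
# corner path: (r cos - h sin, r sin + h cos) about hinge; corner = tip centre + 10mm x
hx,hz=.501,.068
p0=np.array([s['tcp_pos'][0]+.010,s['tcp_pos'][2]-.182])
for th in np.arange(1.5,-.1,-.1):
    r=.090; h=.003
    c=np.array([hx+r*np.cos(th)-h*np.sin(th),hz+r*np.sin(th)+h*np.cos(th)])-p0
    print(round(th,2),(c*1000).round(1))
```

```text
11.9 [ 0.45126488 -0.00746185  0.33805034] [3.13993337e+00 6.64061425e-04 3.39849349e-02] [0.09053164 0.60947026 0.48107136]
1.5 [43.1  1.9]
1.4 [52.1  1.2]
1.3 [60.9 -0.5]
1.2 [69.6 -3.1]
1.1 [77.9 -6.5]
1.0 [ 85.8 -10.7]
0.9 [ 93.3 -15.7]
0.8 [100.3 -21.4]
0.7 [106.6 -27.8]
0.6 [112.3 -34.8]
0.5 [117.3 -42.3]
0.4 [121.5 -50.2]
0.3 [124.8 -58.6]
0.2 [127.3 -67.2]
0.1 [129.  -76.1]
-0.0 [129.7 -85.1]
```

>>> {"op": "carry_out", "data": {"increments": [{"tx": 20,"ty": 0,"tz": 0,"wx": 0,"wy": 0,"wz": 0},{"tx": 34,"ty": 0,"tz": -2,"wx": 0,"wy": 0,"wz": 0},{"tx": 43,"ty": 0,"tz": -2,"wx": 0,"wy": 0,"wz": 0},{"tx": 52,"ty": 0,"tz": -1,"wx": 0,"wy": 0,"wz": 0},{"tx": 61,"ty": 0,"tz": 0,"wx": 0,"wy": 0,"wz": 0},{"tx": 70,"ty": 0,"tz": 3,"wx": 0,"wy": 0,"wz": 0},{"tx": 78,"ty": 0,"tz": 6,"wx": 0,"wy": 0,"wz": 0},{"tx": 86,"ty": 0,"tz": 11,"wx": 0,"wy": 0,"wz": 0},{"tx": 86,"ty": 0,"tz": 11,"wx": 0,"wy": 0,"wz": 0}]}}

```text
t: 13.02
tcp_pos: [0.537, -0.0042, 0.3264]
tool_rot: [3.141, -0.0, 0.035]
ft_force: [-1.2, 0.7, 1.0]
gripper_width: 0.005
grip_force: 0.6
```

>>> {"op": "carry_out", "data": {"increments": [{"tx": 7.5,"ty": 0,"tz": 5,"wx": 0,"wy": 0,"wz": 0},{"tx": 14.5,"ty": 0,"tz": 11,"wx": 0,"wy": 0,"wz": 0},{"tx": 21,"ty": 0,"tz": 17,"wx": 0,"wy": 0,"wz": 0},{"tx": 26.5,"ty": 0,"tz": 24,"wx": 0,"wy": 0,"wz": 0},{"tx": 31.5,"ty": 0,"tz": 31.5,"wx": 0,"wy": 0,"wz": 0},{"tx": 35.5,"ty": 0,"tz": 39.5,"wx": 0,"wy": 0,"wz": 0},{"tx": 39,"ty": 0,"tz": 48,"wx": 0,"wy": 0,"wz": 0},{"tx": 41.5,"ty": 0,"tz": 56.5,"wx": 0,"wy": 0,"wz": 0},{"tx": 42.5,"ty": 0,"tz": 65,"wx": 0,"wy": 0,"wz": 0},{"tx": 43,"ty": 0,"tz": 70,"wx": 0,"wy": 0,"wz": 0},{"tx": 43,"ty": 0,"tz": 72,"wx": 0,"wy": 0,"wz": 0}]}}

```text
t: 14.4
tcp_pos: [0.5798, -0.0027, 0.2547]
tool_rot: [3.141, -0.001, 0.035]
ft_force: [-0.1, 1.4, 2.8]
gripper_width: 0.007
grip_force: 1.2
```

>>> {"op": "carry_out", "data": {"increments": [{"tx": 0,"ty": 0,"tz": 2,"wx": 0,"wy": 0,"wz": 0},{"tx": 0,"ty": 0,"tz": 4,"wx": 0,"wy": 0,"wz": 0},{"tx": 0,"ty": 0,"tz": 6,"wx": 0,"wy": 0,"wz": 0},{"tx": 0,"ty": 0,"tz": 8,"wx": 0,"wy": 0,"wz": 0},{"tx": 0,"ty": 0,"tz": 9.5,"wx": 0,"wy": 0,"wz": 0},{"tx": 0,"ty": 0,"tz": 9.5,"wx": 0,"wy": 0,"wz": 0},{"tx": 0,"ty": 0,"tz": 9.5,"wx": 0,"wy": 0,"wz": 0}]}}

```text
t: 15.28
tcp_pos: [0.5798, -0.0029, 0.2466]
tool_rot: [-3.141, -0.001, 0.035]
ft_force: [-2.1, 1.6, 14.7]
gripper_width: 0.008
grip_force: 7.3
```

Same depth and force as the opening press (14.7 N). I'll let go and back up.

>>> {"op": "carry_out", "data": {"increments": [{"tx": 0,"ty": 0,"tz": -10,"wx": 0,"wy": 0,"wz": 0},{"tx": 0,"ty": 0,"tz": -40,"wx": 0,"wy": 0,"wz": 0},{"tx": 10,"ty": 0,"tz": -90,"wx": 0,"wy": 0,"wz": 0},{"tx": 20,"ty": 0,"tz": -140,"wx": 0,"wy": 0,"wz": 0},{"tx": 30,"ty": 0,"tz": -170,"wx": 0,"wy": 0,"wz": 0},{"tx": 30,"ty": 0,"tz": -170,"wx": 0,"wy": 0,"wz": 0},{"tx": 30,"ty": 0,"tz": -170,"wx": 0,"wy": 0,"wz": 0},{"tx": 30,"ty": 0,"tz": -170,"wx": 0,"wy": 0,"wz": 0},{"tx": 30,"ty": 0,"tz": -170,"wx": 0,"wy": 0,"wz": 0},{"tx": 30,"ty": 0,"tz": -170,"wx": 0,"wy": 0,"wz": 0},{"tx": 30,"ty": 0,"tz": -170,"wx": 0,"wy": 0,"wz": 0},{"tx": 30,"ty": 0,"tz": -170,"wx": 0,"wy": 0,"wz": 0}]}}

```text
t: 16.77
tcp_pos: [0.6093, -0.0017, 0.4153]
tool_rot: [3.142, -0.0, 0.035]
ft_force: [-0.2, -0.9, 0.1]
gripper_width: 0.007
grip_force: 0.0
```

Run:
```python
from h import *
s=status.read_state(); print(s['t'],s['tcp_pos'],s['ft_force'])
w=cams.camera('wrist'); c=cams.camera('scene')
for k in (w,c):
  for l,z in (('lid_edge',.07),('solder_reel',0),('flux_bottle',0),('tip_cleaner',0)):
    for m in nets.mark_of(k,l)[:1]: print(l,round(m['conf'],2),onz(k,m['position'],z).round(4))
cv2.imwrite('pics/end.png',np.hstack([cv2.resize(w['image'],(400,300)),cv2.resize(c['image'][120:340,160:453],(400,300))])[:,:,::-1])
```

```text
16.775 [ 0.60934503 -0.00174801  0.41528717] [-0.2130226  -0.87272871  0.14495001]
lid_edge 0.73 [ 0.6049 -0.0056  0.07  ]
solder_reel 0.7 [0.678  0.0215 0.    ]
flux_bottle 0.6 [ 0.6813 -0.0675  0.    ]
lid_edge 0.58 [ 0.6015 -0.0076  0.07  ]
solder_reel 0.98 [0.6777 0.0271 0.    ]
flux_bottle 0.89 [ 0.6844 -0.0657  0.    ]
tip_cleaner 0.97 [ 0.4106 -0.0027  0.    ]
```

View pics/end.png

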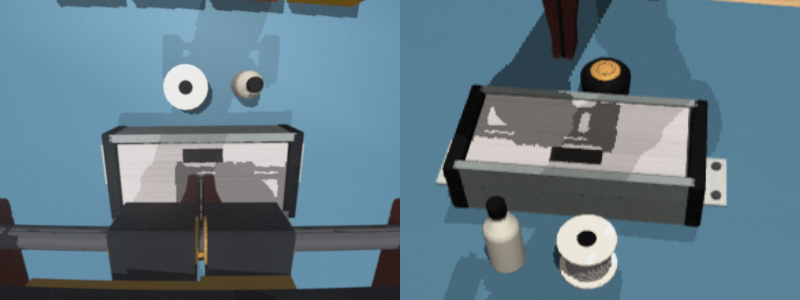

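The lid is shut and flush 1.4 s after release, with the pad at (203,155) in the left half. The reel, bottle and tip cleaner are where they were, so I'm handing in.

```bash
python3 -c "
from cell import robot
print(robot.close_job())"
```

```text
the job is handed in; nothing more can be done
None
```

The tripped breaker is pushed fully in and the lid is shut and flush; the reel, bottle and tip cleaner are where they were, and I handed the job in at about 17 s (the box lay across the robot, hinge towards it, not as the task text said, so I worked from the images).

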